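# Close a sharps tub to its half-turn mark and hold it there

### The arm

A 7-joint arm with a two-finger parallel gripper is mounted at the origin on the work surface. World frame = base frame: x ahead of the robot, y to its left, z up, the work surface at z = 0. Lengths are in m, angles in rad, forces in N, time in s.
With the tool pointing down it reaches from about 0.4 to 0.875 m from the base axis. Payload 19.3 kg.
Tool frame: the origin (TCP) lies at the very end of the fingers, on their centre line; the grasp point (between the pads) lies 19 mm behind it; z points along the fingers, y is the line along which they close (so a half turn about z gives the same grasp; the last joint's range is limited). The gripper opens to 85 mm and grips with 20 to 120 N. Pads are 22 mm wide; open, the fingers measure 114 mm over their backs; the gripper's body (76 mm by 85 mm) begins 54 mm behind the grasp point. The pads swing forward as they close: fully open they stand 13 mm farther back than shut.
Start: joints at [-1.347, 0.521, -0.036, 1.599, 0.021, 1.021, -0.113], TCP at [0.181, 0.598, 0.231] pointing down, gripper open.
Joint ranges: [-2.91, 2.91], [-0.3, 2.13], [-1.5, 1.42], [0.17, 2.43], [-1.26, 4.41], [0.16, 1.93], [-2.52, 2.52]. Speed limits (rad/s): [1.89, 1.89, 2.39, 2.39, 3.01, 3.01, 3.01].

### API

Orientations are given as [roll, pitch, yaw] about the fixed x, y, z axes, in that order (R = Rz(yaw) Ry(pitch) Rx(roll)).
In Python, from workcell import bot gives the robot as it stands. The module is installed in compiled form; this text tells all that it offers.
- The arm moves only by the tool apply_moves, never from a script. Its arguments are lists of equal length, an entry for each row: "claw": the finger opening in m, from 0 to 0.0854; "xyz": the shift along the tool's x, y, z in m, a list of three; "twist": the turn, a rotation vector about the tool's x, y, z in rad, a list of three. A call has 1 to 20 rows; each row shifts and turns the commanded pose from where the row before left it, along the tool's axes as they then stand; what a row does not reach is not made up. A row lasts 1/10 s, in which the tool goes at most 50 mm and 8.59 degrees, less where a joint would pass 70% of its speed; a pose out of reach is approached as far as the arm can. A call with a gripper value outside its range is refused whole. The fingers move at their own pace and stop on an object; "force" is the grip in N (left out, the last holds). Time passes only in rows, so rows that do not move let the fingers close. It gives the time, the measured TCP pose, the force, the opening and the grip force at its end, in the units of the state.
- bot.observe(): the state, without advancing time (a new reading comes with each control period).
- bot.grab_frame(name): name is "side" or "top" or "wrist"; returns a dict with "img" (400x640x3 uint8, red, green, blue), "vfov" (degrees; the focal length in pixels is half the picture's height over the tangent of half this angle, whatever the lens; pixels are square), "cx", "cy" (the principal point, pixels), "distortion" ([k1, k2, p1, p2, k3] as OpenCV has them; the pictures are not rectified), "view" (4x4, takes a point from world to camera coordinates). Camera axes: x right, y up, looking along -z (the intrinsics and any distortion apply to the point x, -y, -z); pixel columns grow to the right and rows downward; lengths in m; the calibration is good to about 2 mm. A picture is of the moment at which its call begins. There is no depth.
- bot.job_done(): hands the job in; it is judged then, once.
Trained networks look in the newest picture that a camera, given by its name, has taken for a name from the list of things; names that differ only in an ending like _2 or _b are one class to them, and where a whole thing is asked for, a point or a joint stands for the part that bears it (a point fixed in the world has none). Each returns a list of dicts, best first, with "score" (0 to 1); they miss things now and then, are a little off and sometimes report something else, mostly with a low value. They report only what shows in the picture. A call takes as long as a camera call. They do not tell look-alikes from the thing itself.
- bot.find_in(camera, query): "position" ([x, y, z] in m, in world coordinates, good to about 4 mm: the middle of the surface that is visible of it).
The state is a dict: "clock": time; "qpos": joint angles; "qd": joint speeds; "joint_efforts": joint torques, N m; "position": TCP position; "tool_rot": TCP orientation; "force": force on the tool from outside, world axes, zero at the start; "moment": the same for the moment, N m; "grip_width": finger opening in m; "finger_force": force on a finger pad.
Only numpy, scipy, OpenCV 4.12 (cv2) and the standard library are available. Lean on these libraries where they do the work, as an engineer would, in place of code of your own. Each camera call takes 0.05 s, during which the arm holds its last target. There are 200 camera calls.

### The job

The sharps tub has to be capped, but a tube carrier is lying across its mouth: first lift the carrier off and set it down upright in the green tray, without dropping it, and let go of it. Then put the red bayonet cap into the tub's mouth, lugs through the notches (handle in line with the white marks) until its disc sits flat on the orange deck, and turn it clockwise against its return spring until the handle is in line with the green half-turn marks, stopping well before the black marks where it would lock for good. Finish while still gripping the cap and holding it at the green marks, and leave the jar, the dropper bottle and the tip box alone.

Things in the scene. Friction and masses are not known exactly. Their poses are not given: they have to be found in the camera images.
- tub_mouth (a point): Centre of the mouth of the fixed yellow sharps tub, level with the top of its flat orange deck (160 mm above the bench, 168 mm across, 8 mm thick, hollow below). z up; +x and -x point to the mouth's two notches and the two white marks. Round hole 57 mm across; notches 17 mm wide, reaching 36 mm from the axis.
- tub_green (a point): Middle of one of the two green half-turn marks on the deck, 63 mm from the mouth's axis (the other is opposite). Seen from above, a green mark lies 45 degrees clockwise of each white mark, and a black lock mark 90 degrees clockwise of it.
- cap_grip (a point): Middle of the bar handle of the loose red bayonet cap (90 g), on the cap's axis, 61 mm above its lowest point. z up, x along the handle: 62 mm long, 16 mm wide, 48 mm high (24 mm above and below this point), white line on top. It stands on a disc 84 mm across, 7 mm thick, whose flat underside is 31 mm below this point (31 mm above tub_mouth once fully in).
- cap_foot (a point): Bottom centre of the cap's plug, on which the cap stands; axes as cap_grip. Plug 50 mm across, 30 mm from here to the disc's underside, nose tapering to 38 mm. Two lugs, under the two ends of the handle (+x and -x), 11 mm wide, reach 32 mm from the axis, 12 to 20 mm above this point. The cap is the same after a 180 degree turn. Once in, it turns clockwise only.
- collar (a joint): Sprung ring in the tub, pushed round by the cap's lugs, rad: 0 at rest, grows as the cap turns clockwise after 0.13 of free play: about 0.65 with the handle at the green marks, 1.45 locked. Its spring (0.035 N m at rest, 0.10 at the green marks) turns the cap back if it is let go. The click catch is met from about 0.85; past 1.05 counts as locked.
- carrier_mid (a point): Centre (half-way up its block) of the loose white tube carrier, a block 110 mm long (x), 26 mm wide (y), 46 mm high (z up), about 110 g, with four capped tubes standing 18 mm above its top at 21 and 42 mm either side of the middle; the middle place is empty. It starts lying flat, block down, across the mouth on the tub's deck.
- tray_in (a point): Centre of the inner floor (5 mm above the work surface) of the green open tray, fixed to the bench: outside 200 mm (x) by 160 mm (y) by 30 mm high, walls 5 mm thick.
- jar_mid (a point): Centre of a white jar with a blue cap, 56 mm in diameter, 75 mm high, standing loose on the bench: leave alone.
- drops_mid (a point): Centre of an amber dropper bottle, 48 mm in diameter, 95 mm high, standing loose on the bench: leave alone.
- tipbox_mid (a point): Centre of a blue tip box with a clear lid, 80 by 115 mm, 57 mm high, standing loose on the bench: leave alone.
Not all that is in view belongs to the job. Of the things that look like the part that bears cap_grip, the middle-sized one is meant.

How it is judged:
On the way, in this order (a step that is already met when the one before it is completed fails the run):
1. the tube carrier stands upright in the green tray, let go and at rest (x of carrier_mid in the frame of tray_in between -0.09 and 0.09 m and y of carrier_mid in the frame of tray_in between -0.07 and 0.07 m and z of carrier_mid in the frame of tray_in below 0.029 m and angle between carrier_mid's own z axis and vertical below 0.15 rad and linear speed of carrier below 0.05 m/s and contact force between the fingers and carrier below 0.05 N), for 0.2 s.
2. the cap is fully inserted in the mouth, handle still near the white marks (z of cap_grip in the frame of tub_mouth below 0.035 m and horizontal distance between cap_grip and tub_mouth below 0.006 m and angle between the x axis of cap_grip and the x axis of tub_mouth, either way round below 0.4 rad), for 0.04 s.
At the end, for the whole second after the job is handed in: The cap is fully inserted (within 4 mm of flat on the deck, 6 mm of centre, upright to 0.1 rad), turned clockwise so that its handle is within 0.2 rad of the green marks, still and gripped by the fingers (over 1 N); the carrier stands upright (0.15 rad) on the tray's floor, let go and at rest (all of step 1 and z of cap_grip in the frame of tub_mouth below 0.035 m and horizontal distance between cap_grip and tub_mouth below 0.006 m and angle between cap_grip's own z axis and vertical below 0.1 rad and angle between the x axis of cap_grip and the x axis of tub_mouth, either way round between 0.585 and 0.985 rad and value of joint collar between 0.3 and 0.95 rad and velocity of joint collar between -0.1 and 0.1 rad/s and contact force between the fingers and cap above 1 N); the arm keeps its last pose, push and grip.
It fails at once if the cap is turned into its lock (collar past 1.05 rad) (value of joint collar above 1.05 rad).
It fails at once if the carrier is dropped (falls freely faster than 0.7 m/s) (linear speed of carrier above 0.7 m/s and contact force between the fingers and carrier below 0.01 N).
It fails at once if the jar, the dropper bottle or the tip box is moved by more than 25 mm (distance of any of jar_mid, drops_mid, tipbox_mid from where it was at the start of the episode above 0.025 m).
It also fails if it takes over 70 s, if anything falls off the work surface, if the arm or the gripper's body presses on something with over 40 N, if the wrist force passes 120 N, or if a joint passes its speed limit or range.

## Working session

There is one attempt and no reset: what is moved stays moved. The work goes in short steps, Python scripts to look and compute and a tool call to move; the robot and the scene stay as the last step left them, time stands still between calls to the robot, and variables do not carry over. Pictures are saved under pics/ and viewed, at most 10 in all, crops included, and the job is handed in when it is done.

Besides the shell and the picture viewer there is one more tool, called after "Emit:" by a JSON object that holds its "method" and its "body", one argument or row to a line. apply_moves: Moves the arm, as the interface text tells. Its arguments: {"type":"object","properties":{"claw":{"type":"array"},"xyz":{"type":"array"},"twist":{"type":"array"},"force":{"type":"number"}},"required":["claw","xyz","twist"]}

```bash
mkdir -p pics
cat > h.py <<'E'
import numpy as np, cv2
from workcell import bot
def cam(f):
    h=f["img"].shape[0]; fl=h/2/np.tan(np.radians(f["vfov"])/2)
    K=np.array([[fl,0,f["cx"]],[0,fl,f["cy"]],[0,0,1.]])
    V=np.diag([1,-1,-1,1.])@np.array(f["view"])   # OpenCV axes
    return K,np.array(f["distortion"],float),V
def proj(f,P):
    K,d,V=cam(f); r=cv2.Rodrigues(V[:3,:3])[0]
    return cv2.projectPoints(np.array(P,float).reshape(-1,3),r,V[:3,3],K,d)[0].reshape(-1,2)
def back(f,uv,z):
    "pixels -> world points on the plane of height z"
    K,d,V=cam(f); n=cv2.undistortPoints(np.array(uv,float).reshape(-1,1,2),K,d).reshape(-1,2)
    R=V[:3,:3]; c=-R.T@V[:3,3]; D=np.c_[n,np.ones(len(n))]@R
    return c+D*((z-c[2])/D[:,2])[:,None]
def grab(cam,name):
    f=bot.grab_frame(cam); cv2.imwrite(f"pics/{name}.png",f["img"][:,:,::-1]); return f
E
python3 - <<'E'
from h import *
np.set_printoptions(precision=4,suppress=True)
for c in ["top","side"]:
    f=grab(c,c+"0"); print(c,f["vfov"],f["distortion"],np.linalg.inv(f["view"])[:3,3])
    for q in ["tub_mouth","tub_green","cap_grip","cap_foot","carrier_mid","tray_in","jar_mid","drops_mid","tipbox_mid"]:
        for r in bot.find_in(c,q)[:4]:
            p=r["position"]; print(q,np.round(p,3),round(r["score"],2),proj(f,p)[0].round())
s=bot.observe(); print(s)
E
```

```text
top 44.372550954461936 [0.0281 0.     0.     0.     0.    ] [ 0.3477 -0.0777  1.3213]
tub_mouth [ 0.52  -0.041  0.156] 0.96 [301. 217.]
tub_mouth [ 0.522 -0.023  0.203] 0.25 [292. 212.]
tub_green [ 0.52 -0.04  0.16] 0.84 [300. 216.]
tub_green [0.75  0.167 0.074] 0.37 [224. 135.]
cap_grip [ 0.374 -0.28   0.032] 0.67 [394. 279.]
cap_grip [ 0.511 -0.258  0.037] 0.63 [384. 226.]
cap_grip [ 0.569 -0.412  0.052] 0.63 [443. 204.]
cap_grip [ 0.52  -0.04   0.157] 0.47 [300. 216.]
cap_foot [ 0.571 -0.41   0.053] 0.87 [443. 203.]
cap_foot [ 0.373 -0.284  0.027] 0.76 [395. 280.]
cap_foot [ 0.516 -0.263  0.036] 0.59 [386. 225.]
tray_in [0.5   0.286 0.004] 0.59 [181. 232.]
tray_in [ 0.521 -0.038  0.158] 0.58 [299. 216.]
jar_mid [0.747 0.165 0.079] 0.79 [224. 136.]
drops_mid [ 0.76  -0.124  0.065] 0.7 [333. 133.]
tipbox_mid [ 0.727 -0.309  0.059] 0.56 [403. 145.]
side 49.750705872761785 [0.0299 0.     0.     0.     0.    ] [ 0.2472 -0.8602  0.6579]
tub_green [ 0.505 -0.091  0.112] 0.88 [284. 229.]
cap_grip [ 0.56  -0.43   0.055] 0.93 [383. 347.]
cap_grip [ 0.37  -0.29   0.029] 0.69 [256. 336.]
cap_
[... 293 characters left out ...]
in [ 0.511 -0.275  0.037] 0.25 [321. 305.]
jar_mid [0.75  0.155 0.047] 0.61 [333. 185.]
drops_mid [0.468 0.308 0.01 ] 0.7 [229. 193.]
tipbox_mid [ 0.719 -0.338  0.047] 0.85 [426. 291.]
{'clock': 1.0, 'qpos': array([-1.3472,  0.5214, -0.0363,  1.5995,  0.0212,  1.0211, -0.1128]), 'qd': array([ 0.0005, -0.0018, -0.0008,  0.0004,  0.0022,  0.0004,  0.    ]), 'joint_efforts': array([  0.0001, -92.6862,   1.978 , -37.026 ,   0.018 ,   0.0014,
         0.0001]), 'position': array([0.181 , 0.5982, 0.2313]), 'tool_rot': array([-3.1416, -0.    ,  2.8477]), 'force': array([-0.138 , -1.0696,  0.7954]), 'moment': array([-0.0028, -0.0322, -0.0422]), 'finger_force': 0.0, 'grip_width': 0.08548191989588008}
```

View pics/top0.png

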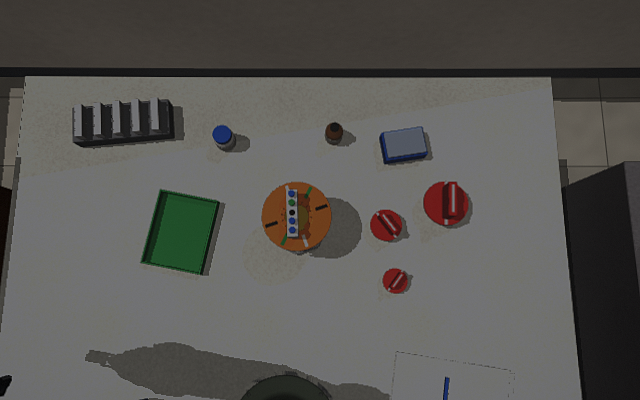

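View pics/side0.png

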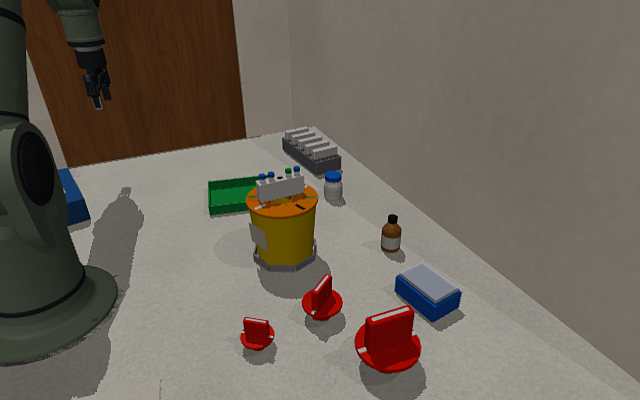

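The top view shows the tub at about (297,216) with the carrier across it at (292,213). The middle-sized cap is at (386,226), the tray at (181,232), and the small and large look-alike caps are at (395,280) and (446,203). The side view shows the same layout. I'll measure these from the pixels and zoom in.

```bash
cat > m.py <<'E'
from h import *
np.set_printoptions(precision=4,suppress=True)
def ang(P): # principal direction
    P=P[:,:2]-P[:,:2].mean(0); w,v=np.linalg.eigh(P.T@P); a=np.arctan2(v[1,1],v[0,1]); return (a+np.pi/2)%np.pi-np.pi/2, np.sqrt(w/len(P))
E
python3 - <<'E'
from m import *
f=grab("top","top1"); im=f["img"]; hsv=cv2.cvtColor(im,cv2.COLOR_RGB2HSV)
def comps(mask,roi,mn=8):
    m=np.zeros(mask.shape,np.uint8); x0,y0,x1,y1=roi; m[y0:y1,x0:x1]=mask[y0:y1,x0:x1]
    n,l,s,c=cv2.connectedComponentsWithStats(m); 
    return [(np.argwhere(l==i)[:,::-1],s[i]) for i in range(1,n) if s[i][4]>=mn]
H,S,V=[hsv[...,i].astype(int) for i in range(3)]
tub=(255,175,340,260)
org=(H>=6)&(H<=20)&(S>150)&(V>90)
px=max(comps(org,tub),key=lambda t:len(t[0]))[0]
hull=cv2.convexHull(back(f,px,0.160)[:,:2].astype(np.float32)); print("deck",cv2.minEnclosingCircle(hull), cv2.fitEllipse(hull))
for nm,mk in [("black",V<45),("white",(S<60)&(V>110)),("green",(H>35)&(H<80)&(S>100))]:
    for p,s in comps(mk,tub,5):
        P=back(f,p,.16); print(nm,s,P.mean(0)[:2],ang(P)[0])
w=(S<60)&(V>110)
p=max(comps(w,(280,185,302,243)),key=lambda t:len(t[0]))[0]
print("carrier rect z.2065",cv2.minAreaRect(back(f,p,.206)[:,:2].astype(np.float32)))
cap=(365,205,410,245)
red=((H<6)|(H>174))&(S>150)&(V>60)
p=max(comps(red,cap),key=lambda t:len(t[0]))[0]
hull=cv2.convexHull(back(f,p,.037)[:,:2].astype(np.float32)); print("cap disc",cv2.minEnclosingCircle(hull))
for p,s in comps((S<90)&(V>120),(375,212,400,240),5):
    P=back(f,p,.085); print("capwhite",s,P.mean(0)[:2],ang(P))
g=(H>45)&(H<75)&(S>120)
p=max(comps(g,(130,180,230,285)),key=lambda t:len(t[0]))[0]
print("tray",cv2.minAreaRect(back(f,p,.03)[:,:2].astype(np.float32)))
a=cv2.resize(im[175:260,255:345],None,fx=6,fy=6,interpolation=cv2.INTER_CUBIC);b=cv2.resize(im[200:250,365:410],None,fx=5,fy=5,interpolation=cv2.INTER_CUBIC)
c=np.zeros((510,790,3),np.uint8); c[:,:540]=a; c[:b.shape[0],540:540+b.shape[1]]=b
cv2.imwrite("pics/crop1.png",c[:,:,::-1])
E
```

```text
deck ((0.5221585631370544, -0.0303783155977726), 0.0830378606915474) ((0.5219702124595642, -0.030404791235923767), (0.16393858194351196, 0.1647488921880722), 100.15971374511719)
black [304 194   4   5  10] [ 0.5699 -0.0537] 0.11855555964955311
black [316 205  12   5  29] [ 0.5429 -0.0903] -1.2665341119133156
black [289 210   6   5  24] [ 0.5303 -0.0197] -1.5479834193654654
black [265 221  13   7  33] [0.5017 0.0298] -1.2412238035985999
black [289 236  10   2  10] [ 0.4706 -0.0247] -1.5157457751737247
black [304 248   9   4  13] [ 0.4407 -0.0583] -1.2593307396922038
white [ 255  175   85   85 2221] [ 0.5407 -0.0059] -0.6044881839075735
white [285 185  13  51 192] [ 0.5278 -0.0154] 0.10890658980201984
white [293 190   4   2   5] [ 0.5837 -0.0268] 1.3760152648095447
white [292 198   5   4   9] [ 0.5618 -0.0269] 1.0455544432576245
white [303 240   5   7  23] [ 0.4565 -0.0529] 0.3339197729850931
green [304 187   8  11  41] [ 0.5794 -0.0583] -0.4548129387562252
green [289 200   6   6  28] [ 0.5543 -0.0187] 0.6818029279405908
green [281 233   6  12  38] [ 0.4649 -0.002 ] -0.3831460761686589
carrier rect z.2065 ((0.5282894968986511, -0.02075669914484024), (0.11768469959497452, 0.023808207362890244), 3.019402265548706)
cap disc ((0.5113581418991089, -0.2557116746902466), 0.039571166038513184)
capwhite [383 215   5   6   6] [ 0.5281 -0.2531] (np.float64(0.6425464317513931), array([0.0005, 0.0055]))
tray ((0.5000048279762268, 0.2800155580043793), (0.16434559226036072, 0.19715899229049683), 78.57000732421875)
```

View pics/crop1.png

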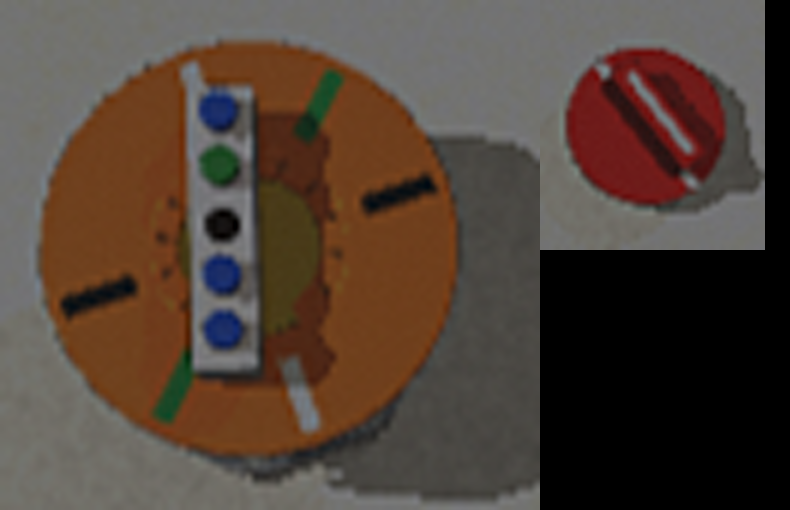

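The deck centre is (0.522,-0.030) with its white axis at yaw 0.33. The black and green marks agree with that. The cap stands at about (0.511,-0.256) with its handle yaw near 0.66, and the carrier runs roughly along x. Next I go above the carrier.

Emit:
{"method": "apply_moves", "body": {
  "claw": [0.085,0.085,0.085,0.085,0.085,0.085,0.085,0.085,0.085,0.085,0.085,0.085,0.085,0.085,0.085,0.085,0.085,0.085,0.085,0.085],
  "xyz": [
    [-0.0255,-0.0247,-0.004],
    [-0.0255,-0.0247,-0.004],
    [-0.0255,-0.0247,-0.004],
    [-0.0255,-0.0247,-0.004],
    [-0.0255,-0.0247,-0.004],
    [-0.0255,-0.0247,-0.004],
    [-0.0255,-0.0247,-0.004],
    [-0.0255,-0.0247,-0.004],
    [-0.0255,-0.0247,-0.004],
    [-0.0255,-0.0247,-0.004],
    [-0.0255,-0.0247,-0.004],
    [-0.0255,-0.0247,-0.004],
    [-0.0255,-0.0247,-0.004],
    [-0.0255,-0.0247,-0.004],
    [-0.0255,-0.0247,-0.004],
    [-0.0255,-0.0247,-0.004],
    [-0.0255,-0.0247,-0.004],
    [-0.0255,-0.0247,-0.004],
    [-0.0255,-0.0247,-0.004],
    [-0.0255,-0.0247,-0.004]
  ],
  "twist": [
    [0,0,0],
    [0,0,0],
    [0,0,0],
    [0,0,0],
    [0,0,0],
    [0,0,0],
    [0,0,0],
    [0,0,0],
    [0,0,0],
    [0,0,0],
    [0,0,0],
    [0,0,0],
    [0,0,0],
    [0,0,0],
    [0,0,0],
    [0,0,0],
    [0,0,0],
    [0,0,0],
    [0,0,0],
    [0,0,0]
  ]
}}

```text
clock: 3.05
position: [0.5266, -0.0237, 0.3117]
tool_rot: [3.141, 0.0, 2.848]
force: [0.1, 0.2, 0.6]
grip_width: 0.085
finger_force: 0.0
```

Emit:
{"method": "apply_moves", "body": {
  "claw": [0.085,0.085,0.085,0.085,0.085],
  "xyz": [
    [0,0,0],
    [0,0,0],
    [0,0,0],
    [0,0,0],
    [0,0,0]
  ],
  "twist": [
    [0,0,-0.11],
    [0,0,-0.11],
    [0,0,-0.11],
    [0,0,0],
    [0,0,0]
  ]
}}

```text
clock: 3.55
position: [0.5261, -0.0224, 0.3114]
tool_rot: [3.142, 0.0, -3.109]
force: [-0.2, 0.0, -0.9]
grip_width: 0.0854
finger_force: 0.0
```

Run:
```python
from m import *
s=bot.observe(); print(s["clock"],s["position"],s["tool_rot"],s["qpos"])
f=grab("wrist","w1"); print(f["vfov"],f["distortion"],np.linalg.inv(f["view"])[:3,3])
for q in ["carrier_mid","tub_mouth"]:
    for r in bot.find_in("wrist",q)[:2]: print(q,r["position"],r["score"],proj(f,r["position"]))
```

```text
3.55 [ 0.5261 -0.0224  0.3114] [ 3.1415  0.0001 -3.109 ] [-0.2661  0.2876  0.2498  1.766  -0.0789  1.0977  1.6132]
67.20136906208054 [0.0063 0.     0.     0.     0.    ] [ 0.4441 -0.0242  0.4543]
carrier_mid [0.5133, -0.0292, 0.2092] 0.77 [[306.8272 180.7892]]
tub_mouth [0.5127, -0.0471, 0.163] 0.76 [[289.9947 166.9672]]
```

View pics/w1.png

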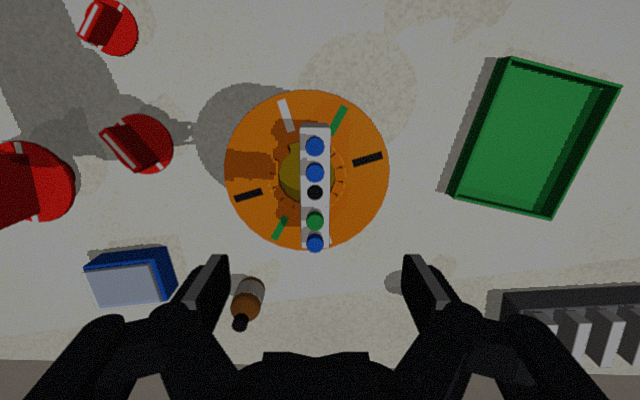

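The wrist view shows the carrier upright along the image column. Its middle hole is at (315,192), the outer tube tops are at (314,146) and (315,244), and the block edges are at columns 301 to 330. The fingers are at the bottom.

Run:
```python
from m import *
f=bot.grab_frame("wrist")
print(back(f,[[315,192],[301,128],[330,128],[302,248]],.206)[:,:2])
print(back(f,[[314,146],[315,172],[315,221],[315,243.5]],.224)[:,:2])
print(back(f,[[286,115],[367,159],[248,195],[338,119],[279,228]],.16)[:,:2])
im=f["img"];H,S,V=[cv2.cvtColor(im,cv2.COLOR_RGB2HSV)[...,i].astype(int) for i in range(3)]
m=((S<50)&(V>130)).astype(np.uint8); m[:,:298]=0; m[:,334:]=0; m[:122]=0; m[255:]=0
for y in (135,160,185,205,235):
  x=np.where(m[y])[0]; print(y,x.min(),x.max())
```

```text
[[ 0.524  -0.0218]
 [ 0.4701 -0.0349]
 [ 0.4693 -0.0115]
 [ 0.5788 -0.032 ]]
[[ 0.4814 -0.024 ]
 [ 0.5017 -0.0225]
 [ 0.5435 -0.0211]
 [ 0.5643 -0.0204]]
[[ 0.4634 -0.0513]
 [ 0.5028  0.0289]
 [ 0.5444 -0.0902]
 [ 0.4654 -0.002 ]
 [ 0.5806 -0.0585]]
135 316 329
160 307 329
185 301 329
205 301 328
235 322 328
```

Emit:
{"method": "apply_moves", "body": {
  "claw": [0.085,0.085,0.085,0.085,0.085,0.085,0.085,0.085,0.085,0.015,0.015,0.015,0.015,0.015,0.015,0.015,0.015],
  "xyz": [
    [0.0026,0,0.024],
    [0,0,0.024],
    [0,0,0.024],
    [0,0,0.024],
    [0,0,0.024],
    [0,0,0.024],
    [0,0,0],
    [0,0,0],
    [0,0,0],
    [0,0,0],
    [0,0,0],
    [0,0,0],
    [0,0,0],
    [0,0,0],
    [0,0,0],
    [0,0,0],
    [0,0,0]
  ],
  "twist": [
    [0,0,0],
    [0,0,0],
    [0,0,0],
    [0,0,0],
    [0,0,0],
    [0,0,0],
    [0,0,0],
    [0,0,0],
    [0,0,0],
    [0,0,0],
    [0,0,0],
    [0,0,0],
    [0,0,0],
    [0,0,0],
    [0,0,0],
    [0,0,0],
    [0,0,0]
  ],
  "force": 40
}}

```text
clock: 5.45
position: [0.5236, -0.0224, 0.1676]
tool_rot: [3.141, 0.0, -3.106]
force: [-1.9, -0.5, 5.9]
grip_width: 0.0259
finger_force: 39.4
```

Emit:
{"method": "apply_moves", "body": {
  "claw": [0.015,0.015,0.015,0.015,0.015,0.015,0.015,0.015,0.015,0.015,0.015,0.015,0.015,0.015,0.015,0.015,0.015,0.015,0.015,0.015],
  "xyz": [
    [0,0,-0.008],
    [0,0,-0.017],
    [0,0,-0.025],
    [0,0,-0.025],
    [0,0,-0.015],
    [0.001,0.012,0],
    [0.001,0.023,0],
    [0.001,0.023,0],
    [0.001,0.023,0],
    [0.001,0.023,0],
    [0.001,0.023,0],
    [0.001,0.023,0],
    [0.001,0.023,0],
    [0.001,0.023,0],
    [0.001,0.023,0],
    [0.001,0.023,0],
    [0.001,0.023,0],
    [0.001,0.023,0],
    [0,0.014,0],
    [0,0,0]
  ],
  "twist": [
    [0,0,0],
    [0,0,0],
    [0,0,0],
    [0,0,0],
    [0,0,0],
    [0,0,0],
    [0,0,0],
    [0,0,0],
    [0,0,0],
    [0,0,0],
    [0,0,0],
    [0,0,0],
    [0,0,0],
    [0,0,0],
    [0,0,0],
    [0,0,0],
    [0,0,0],
    [0,0,0],
    [0,0,0],
    [0,0,0]
  ]
}}

```text
clock: 7.45
position: [0.4986, 0.2811, 0.2565]
tool_rot: [3.142, -0.001, -3.103]
force: [-0.8, -0.5, -1.0]
grip_width: 0.0257
finger_force: 39.4
```

Run:
```python
from m import *
s=bot.observe(); print(s["clock"],s["position"],s["tool_rot"],s["force"],s["grip_width"])
f=grab("side","s2"); K=f["img"]; cv2.imwrite("pics/s2c.png",cv2.resize(K[100:300,150:400],None,fx=2,fy=2)[:,:,::-1])
```

```text
7.45 [0.4986 0.2811 0.2565] [ 3.1416 -0.001  -3.1026] [-0.8108 -0.4642 -0.9803] 0.025747841863570868
```

View pics/s2c.png

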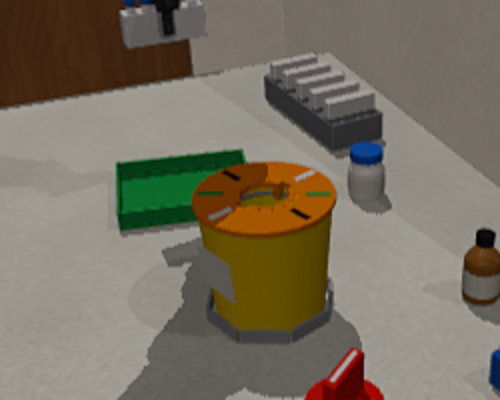

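The carrier hangs level in the gripper at crop (163,22), and the deck and mouth are clear. Now I lower it into the tray.

Emit:
{"method": "apply_moves", "body": {
  "claw": [0.015,0.015,0.015,0.015,0.015,0.015,0.015,0.015,0.015,0.015,0.015,0.015,0.015,0.015,0.015,0.015,0.015,0.015],
  "xyz": [
    [0,0,0.012],
    [0,0,0.025],
    [0,0,0.025],
    [0,0,0.025],
    [0,0,0.025],
    [0,0,0.025],
    [0,0,0.025],
    [0,0,0.025],
    [0,0,0.02],
    [0,0,0.012],
    [0,0,0.006],
    [0,0,0.005],
    [0,0,0.004],
    [0,0,0.003],
    [0,0,0.003],
    [0,0,0.002],
    [0,0,0],
    [0,0,0]
  ],
  "twist": [
    [0,0,0],
    [0,0,0],
    [0,0,0],
    [0,0,0],
    [0,0,0],
    [0,0,0],
    [0,0,0],
    [0,0,0],
    [0,0,0],
    [0,0,0],
    [0,0,0],
    [0,0,0],
    [0,0,0],
    [0,0,0],
    [0,0,0],
    [0,0,0],
    [0,0,0],
    [0,0,0]
  ]
}}

```text
clock: 9.3
position: [0.4996, 0.2789, 0.0154]
tool_rot: [3.142, 0.0, -3.105]
force: [0.2, 0.2, -1.0]
grip_width: 0.0258
finger_force: 39.4
```

Emit:
{"method": "apply_moves", "body": {
  "claw": [0.015,0.015,0.015,0.015,0.015],
  "xyz": [
    [0,0,0.001],
    [0,0,0.001],
    [0,0,0.001],
    [0,0,0],
    [0,0,0]
  ],
  "twist": [
    [0,0,0],
    [0,0,0],
    [0,0,0],
    [0,0,0],
    [0,0,0]
  ]
}}

```text
clock: 9.8
position: [0.4996, 0.2789, 0.0126]
tool_rot: [3.141, 0.0, -3.105]
force: [-2.0, -1.4, 7.0]
grip_width: 0.0256
finger_force: 40.4
```

Emit:
{"method": "apply_moves", "body": {
  "claw": [0.03,0.04,0.05,0.055,0.055,0.055,0.055,0.055,0.055,0.055,0.055,0.085,0.085,0.085,0.085],
  "xyz": [
    [0,0,0],
    [0,0,0],
    [0,0,0],
    [0,0,0],
    [0,0,0],
    [0,0,0],
    [0,0,0],
    [0,0,-0.01],
    [0,0,-0.02],
    [0,0,-0.03],
    [0,0,-0.03],
    [0,0,-0.03],
    [0,0,-0.03],
    [0,0,-0.03],
    [0,0,-0.03]
  ],
  "twist": [
    [0,0,0],
    [0,0,0],
    [0,0,0],
    [0,0,0],
    [0,0,0],
    [0,0,0],
    [0,0,0],
    [0,0,0],
    [0,0,0],
    [0,0,0],
    [0,0,0],
    [0,0,0],
    [0,0,0],
    [0,0,0],
    [0,0,0]
  ]
}}

```text
clock: 11.3
position: [0.4994, 0.2787, 0.2244]
tool_rot: [3.141, 0.0, -3.106]
force: [1.0, -0.4, -0.7]
grip_width: 0.0849
finger_force: 0.0
```

Emit:
{"method": "apply_moves", "body": {
  "claw": [0.085,0.085,0.085,0.085,0.085,0.085,0.085,0.085,0.085,0.085,0.085,0.085,0.085,0.085,0.085,0.085,0.085,0.085],
  "xyz": [
    [0,0,-0.03],
    [0,-0.02,-0.025],
    [0.0005,-0.035,0],
    [0.0005,-0.035,0],
    [0.0005,-0.035,0],
    [0.0005,-0.035,0],
    [0.0005,-0.035,0],
    [0.0005,-0.035,0],
    [0.0005,-0.035,0],
    [0.0005,-0.035,0],
    [0.0005,-0.035,0],
    [0.0005,-0.035,0],
    [0.0005,-0.035,0],
    [0.0005,-0.035,0],
    [0.0005,-0.035,0],
    [0.0005,-0.035,0],
    [0,-0.025,0],
    [0,0,0]
  ],
  "twist": [
    [0,0,0],
    [0,0,0],
    [0,0,0],
    [0,0,0],
    [0,0,0],
    [0,0,0],
    [0,0,0],
    [0,0,0],
    [0,0,0],
    [0,0,0],
    [0,0,0],
    [0,0,0],
    [0,0,0],
    [0,0,0],
    [0,0,0],
    [0,0,0],
    [0,0,0],
    [0,0,0]
  ]
}}

```text
clock: 13.1
position: [0.5109, -0.2595, 0.278]
tool_rot: [-3.14, 0.0, -3.11]
force: [-0.1, 0.5, 0.4]
grip_width: 0.0845
finger_force: 0.0
```

Emit:
{"method": "apply_moves", "body": {
  "claw": [0.085,0.085,0.085,0.085,0.085,0.085,0.085,0.085,0.085,0.085,0.085,0.085,0.085,0.085,0.085,0.085,0.085,0.085,0.085,0.085],
  "xyz": [
    [0,0,0],
    [0,0,0],
    [0,0,0],
    [0,0,0],
    [0,0,0],
    [0,0,0],
    [0,0,0],
    [0,0,0],
    [0,0,0],
    [0,0,0],
    [0,0,0],
    [0,0,0],
    [0,0,0],
    [0,0,0],
    [0,0,0],
    [0,0,0],
    [0,0,0],
    [0,0,0],
    [0,0,0],
    [0,0,0]
  ],
  "twist": [
    [0,0,0.14],
    [0,0,0.14],
    [0,0,0.14],
    [0,0,0.14],
    [0,0,0.14],
    [0,0,0.14],
    [0,0,0.14],
    [0,0,0.14],
    [0,0,0.14],
    [0,0,0.14],
    [0,0,0.14],
    [0,0,0.14],
    [0,0,0.14],
    [0,0,0.14],
    [0,0,0.14],
    [0,0,0.14],
    [0,0,0.14],
    [0,0,0.14],
    [0,0,0],
    [0,0,0]
  ]
}}

```text
clock: 15.1
position: [0.512, -0.2554, 0.2775]
tool_rot: [-3.141, -0.0, 0.663]
force: [-0.5, 1.2, 0.1]
grip_width: 0.0853
finger_force: 0.0
```

Run:
```python
from m import *
s=bot.observe(); print(s["clock"],s["position"],s["tool_rot"],s["qpos"])
f=grab("wrist","w2"); print(np.linalg.inv(f["view"])[:3,3])
print(proj(f,[[.511,-.256,.085],[.511,-.256,.061]]))
for r in bot.find_in("wrist","cap_grip")[:3]: print(r["position"],r["score"],proj(f,r["position"]))
```

```text
15.1 [ 0.512  -0.2554  0.2775] [-3.1412 -0.0004  0.6626] [-0.2841  0.5723  0.9848  1.7201 -0.5211  1.1363 -0.0527]
[ 0.5766 -0.2042  0.4204]
[[315.8184 172.3166]
 [315.7926 167.5452]]
[0.5209, -0.2615, 0.0354] 0.97 [[323.8119 159.7112]]
[0.3842, -0.2771, 0.0296] 0.94 [[273.0775 239.4133]]
[0.5751, -0.4076, 0.0595] 0.63 [[441.0539 200.1669]]
```

View pics/w2.png

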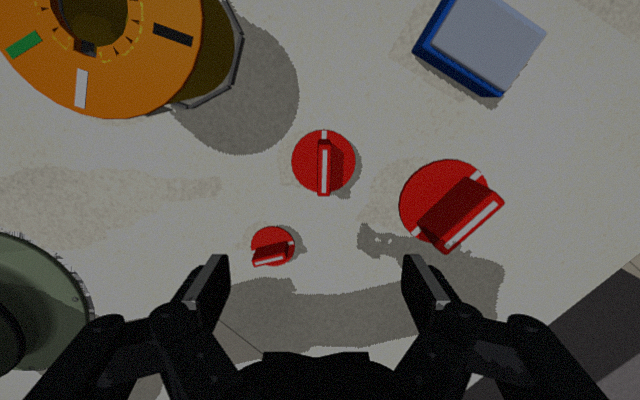

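In this view the middle cap's disc is at about (324,162), and its white line runs upright at column 325. It is nearly in line with the fingers. I'll measure it.

```bash
cat > cap.py <<'E'
from m import *
def line(f,roi,z,vt=150):
    im=f["img"];H,S,V=[cv2.cvtColor(im,cv2.COLOR_RGB2HSV)[...,i].astype(int) for i in range(3)]
    x0,y0,x1,y1=roi; p=np.argwhere(((S<70)&(V>vt))[y0:y1,x0:x1])[:,::-1]+[x0,y0]
    P=back(f,p,z); r=cv2.minAreaRect(P[:,:2].astype(np.float32)); return p.min(0),p.max(0),P.mean(0)[:2],ang(P),r
E
python3 - <<'E'
from cap import *
f=bot.grab_frame("wrist"); im=f["img"];H,S,V=[cv2.cvtColor(im,cv2.COLOR_RGB2HSV)[...,i].astype(int) for i in range(3)]
m=((H<8)|(H>172))&(S>130)&(V>50); x0,y0,x1,y1=285,120,362,200
p=np.argwhere(m[y0:y1,x0:x1])[:,::-1]+[x0,y0]
q=p[p[:,1]<180]; hull=cv2.convexHull(back(f,q,.037)[:,:2].astype(np.float32)); print(cv2.minEnclosingCircle(hull))
for roi in [(315,142,334,198),(315,126,334,141)]:
  print(line(f,roi,.085))
E
```

```text
((0.5180412530899048, -0.2622450292110443), 0.04155327007174492)
(array([322, 151]), array([325, 197]), array([ 0.512, -0.266]), (np.float64(0.6417310576604494), array([0.001 , 0.0193])), ((0.5141932964324951, -0.2647206783294678), (0.054337963461875916, 0.00269109383225441), 37.22830581665039))
(array([322, 131]), array([324, 137]), array([ 0.5483, -0.2367]), (np.float64(0.8406857013040816), array([0.0008, 0.0026])), ((0.5490960478782654, -0.23539219796657562), (0.00688033876940608, 0.002083733445033431), 56.981815338134766))
```

Run:
```python
from cap import *
from scipy.optimize import least_squares
def edge(f,roi,zs,out):
    im=f["img"].astype(int); x0,y0,x1,y1=roi
    m=((im[...,0]>1.8*im[...,1])&(im[...,0]>1.8*im[...,2])&(im[...,0]>35))[y0:y1,x0:x1].astype(np.uint8)
    m=cv2.morphologyEx(m,cv2.MORPH_CLOSE,np.ones((5,5)))
    c=max(cv2.findContours(m,cv2.RETR_EXTERNAL,cv2.CHAIN_APPROX_NONE)[0],key=cv2.contourArea)[:,0]+[x0,y0]
    print(c.min(0),c.max(0))
    P=back(f,c,.037)[:,:2]
    r=least_squares(lambda a:np.hypot(*(P-a).T)-.0415,P.mean(0),loss="soft_l1",f_scale=.001); print(out,r.x,np.abs(r.fun).mean())
edge(bot.grab_frame("top"),(360,200,412,252),0,"top")
f=bot.grab_frame("wrist"); edge(f,(280,118,366,202),0,"wrist")
f=bot.grab_frame("side"); edge(f,(295,270,350,325),0,"side")
f=bot.grab_frame("wrist"); print(back(f,[[80,88],[172,34]],.16)) # white mark, black mark
```

```text
Traceback (most recent call last):
ValueError: max() iterable argument is empty
```

Run:
```python
from cap import *
from scipy.optimize import least_squares
def edge(f,roi,out):
    im=f["img"].astype(int); x0,y0,x1,y1=roi
    m=((im[...,0]>1.8*im[...,1])&(im[...,0]>1.8*im[...,2])&(im[...,0]>35))[y0:y1,x0:x1].astype(np.uint8)
    m=cv2.morphologyEx(m,cv2.MORPH_CLOSE,np.ones((5,5)))
    c=max(cv2.findContours(m,cv2.RETR_EXTERNAL,cv2.CHAIN_APPROX_NONE)[0],key=cv2.contourArea)[:,0]+[x0,y0]
    P=back(f,c,.037)[:,:2]
    r=least_squares(lambda a:np.hypot(*(P-a).T)-.0415,P.mean(0),loss="soft_l1",f_scale=.001); print(out,c.min(0),c.max(0),r.x,np.abs(r.fun).mean())
f=bot.grab_frame("top"); f["img"]=cv2.imread("pics/top1.png")[:,:,::-1]; edge(f,(360,200,412,252),"top")
f=bot.grab_frame("side"); f["img"]=cv2.imread("pics/side0.png")[:,:,::-1]; edge(f,(295,270,350,325),"side")
f=bot.grab_frame("wrist"); edge(f,(280,118,366,202),"wrist"); print(back(f,[[80,88],[172,34]],.16))
```

```text
top [370 210] [401 240] [ 0.5161 -0.2615] 0.0015228001952029752
side [302 274] [342 320] [ 0.5174 -0.2657] 0.00874807771228552
wrist [291 130] [354 195] [ 0.5177 -0.2626] 0.0008698647361571442
[[ 0.4641 -0.0509  0.16  ]
 [ 0.5443 -0.0904  0.16  ]]
```

All three views now agree on the cap centre at about (0.517,-0.262). I descend and grip.

Emit:
{"method": "apply_moves", "body": {
  "claw": [0.085,0.085,0.085,0.085,0.085,0.085,0.085,0.085,0.085,0.085,0.085,0.085,0.005,0.005,0.005,0.005,0.005,0.005,0.005,0.005],
  "xyz": [
    [0,0.008,0.01],
    [0,0,0.025],
    [0,0,0.03],
    [0,0,0.03],
    [0,0,0.03],
    [0,0,0.03],
    [0,0,0.03],
    [0,0,0.025],
    [0,0,0.015],
    [0,0,0.007],
    [0,0,0],
    [0,0,0],
    [0,0,0],
    [0,0,0],
    [0,0,0],
    [0,0,0],
    [0,0,0],
    [0,0,0],
    [0,0,0],
    [0,0,0]
  ],
  "twist": [
    [0,0,0],
    [0,0,0],
    [0,0,0],
    [0,0,0],
    [0,0,0],
    [0,0,0],
    [0,0,0],
    [0,0,0],
    [0,0,0],
    [0,0,0],
    [0,0,0],
    [0,0,0],
    [0,0,0],
    [0,0,0],
    [0,0,0],
    [0,0,0],
    [0,0,0],
    [0,0,0],
    [0,0,0],
    [0,0,0]
  ],
  "force": 60
}}

```text
clock: 17.45
position: [0.5169, -0.2623, 0.0453]
tool_rot: [-3.142, -0.0, 0.658]
force: [-0.3, -0.2, 1.1]
grip_width: 0.0151
finger_force: 61.2
```

Emit:
{"method": "apply_moves", "body": {
  "claw": [0.005,0.005,0.005,0.005,0.005,0.005,0.005,0.005,0.005,0.005,0.005,0.005,0.005,0.005,0.005,0.005,0.005,0.005,0.005,0.005],
  "xyz": [
    [0,0,-0.01],
    [0,0,-0.025],
    [0,0,-0.03],
    [0,0,-0.03],
    [0,0,-0.03],
    [0,0,-0.03],
    [0,0,-0.03],
    [0,0,-0.015],
    [0.0066,-0.0087,0],
    [0.014,-0.0171,0],
    [0.014,-0.0171,0],
    [0.014,-0.0171,0],
    [0.014,-0.0171,0],
    [0.014,-0.0171,0],
    [0.014,-0.0171,0],
    [0.014,-0.0171,0],
    [0.014,-0.0171,0],
    [0.014,-0.0171,0],
    [0.0138,-0.0171,0],
    [0,0,0]
  ],
  "twist": [
    [0,0,0],
    [0,0,0],
    [0,0,0],
    [0,0,0],
    [0,0,0],
    [0,0,0],
    [0,0,0],
    [0,0,0],
    [0,0,0],
    [0,0,0],
    [0,0,0],
    [0,0,0],
    [0,0,0],
    [0,0,0],
    [0,0,0],
    [0,0,0],
    [0,0,0],
    [0,0,0],
    [0,0,0],
    [0,0,0]
  ]
}}

```text
clock: 19.45
position: [0.5222, -0.027, 0.2438]
tool_rot: [-3.14, 0.001, 0.662]
force: [-0.1, -0.1, -0.9]
grip_width: 0.0154
finger_force: 61.0
```

Emit:
{"method": "apply_moves", "body": {
  "claw": [0.005,0.005,0.005,0.005,0.005],
  "xyz": [
    [0,0,0],
    [0,0,0],
    [0,0,0],
    [0,0,0],
    [0,0,0]
  ],
  "twist": [
    [0,0,0.11],
    [0,0,0.11],
    [0,0,0.11],
    [0,0,0],
    [0,0,0]
  ]
}}

```text
clock: 19.95
position: [0.5224, -0.0306, 0.2447]
tool_rot: [3.141, 0.001, 0.331]
force: [-0.3, 0.1, -1.1]
grip_width: 0.0156
finger_force: 61.0
```

Run:
```python
from m import *
s=bot.observe(); print(s["clock"],s["position"],s["tool_rot"],s["qpos"],s["force"])
f=grab("wrist","w3")
c=s["position"]; a=s["tool_rot"][2]; t=np.linspace(0,6.3,60)
d=f["img"].copy()
for P,col in [(np.c_[c[0]+.042*np.cos(t),c[1]+.042*np.sin(t),0*t+c[2]-.0083],(255,255,0)),
  (np.c_[.523+.084*np.cos(t),-.0305+.084*np.sin(t),0*t+.16],(0,255,255)),
  (np.array([[c[0]+r*np.cos(a),c[1]+r*np.sin(a),c[2]+.0397] for r in np.linspace(-.031,.031,9)]),(0,255,0)),
  (np.array([[.523+r*np.cos(.33),-.0305+r*np.sin(.33),.16] for r in (-.063,.063)]),(255,0,255))]:
    for u,v in proj(f,P).round().astype(int): cv2.circle(d,(int(u),int(v)),1,col,-1)
cv2.imwrite("pics/w3o.png",d[:,:,::-1])
```

```text
19.95 [ 0.5224 -0.0306  0.2447] [3.1414 0.001  0.331 ] [-0.8081  0.6     1.1276  1.8845 -0.6216  1.0648 -0.6645] [-0.3427  0.1351 -1.1453]
```

View pics/w3o.png

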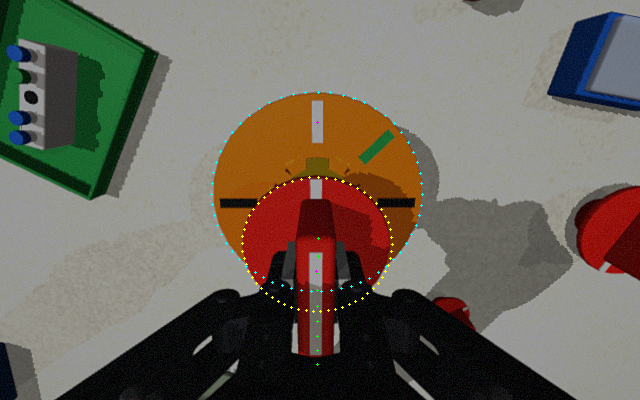

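The overlay matches. The cap's disc fits the predicted circle, the tub's far white mark at (317,122) is in line with the handle, and the carrier stands in the tray at about (35,95). I'll insert the cap now.

Emit:
{"method": "apply_moves", "body": {
  "claw": [0.005,0.005,0.005,0.005,0.005,0.005,0.005,0.005,0.005,0.005,0.005],
  "xyz": [
    [0,0,0.008],
    [0,0,0.01],
    [0,0,0.01],
    [0,0,0.007],
    [0,0,0.005],
    [0,0,0.005],
    [0,0,0.005],
    [0,0,0.005],
    [0,0,0.005],
    [0,0,0],
    [0,0,0]
  ],
  "twist": [
    [0,0,0],
    [0,0,0],
    [0,0,0],
    [0,0,0],
    [0,0,0],
    [0,0,0],
    [0,0,0],
    [0,0,0],
    [0,0,0],
    [0,0,0],
    [0,0,0]
  ]
}}

```text
clock: 21.1
position: [0.5228, -0.0307, 0.1853]
tool_rot: [3.141, 0.0, 0.328]
force: [-0.3, 0.3, -1.7]
grip_width: 0.0152
finger_force: 61.0
```

Emit:
{"method": "apply_moves", "body": {
  "claw": [0.005,0.005,0.005,0.005,0.005,0.005,0.005],
  "xyz": [
    [0,0,0.003],
    [0,0,0.003],
    [0,0,0.002],
    [0,0,0.0015],
    [0,0,0.001],
    [0,0,0],
    [0,0,0]
  ],
  "twist": [
    [0,0,0],
    [0,0,0],
    [0,0,0],
    [0,0,0],
    [0,0,0],
    [0,0,0],
    [0,0,0]
  ]
}}

```text
clock: 21.8
position: [0.5228, -0.0307, 0.1753]
tool_rot: [-3.141, -0.0, 0.328]
force: [-5.0, 0.1, 11.5]
grip_width: 0.0152
finger_force: 62.8
```

The cap is seated: the TCP is at the predicted 0.175 with an 11 N push. Turning it clockwise.

Emit:
{"method": "apply_moves", "body": {
  "claw": [0.005,0.005,0.005,0.005,0.005,0.005,0.005,0.005,0.005,0.005,0.005,0.005],
  "xyz": [
    [0,0,0],
    [0,0,0],
    [0,0,0],
    [0,0,0],
    [0,0,0],
    [0,0,0],
    [0,0,0],
    [0,0,0],
    [0,0,0],
    [0,0,0],
    [0,0,0],
    [0,0,0]
  ],
  "twist": [
    [0,0,0.04],
    [0,0,0.06],
    [0,0,0.06],
    [0,0,0.06],
    [0,0,0.06],
    [0,0,0.06],
    [0,0,0.06],
    [0,0,0.06],
    [0,0,0.06],
    [0,0,0.06],
    [0,0,0],
    [0,0,0]
  ]
}}

```text
clock: 23.0
position: [0.5232, -0.0313, 0.1753]
tool_rot: [3.141, -0.001, -0.253]
force: [-1.2, -3.8, 7.6]
grip_width: 0.0154
finger_force: 62.3
```

Emit:
{"method": "apply_moves", "body": {
  "claw": [0.005,0.005,0.005,0.005,0.005,0.005,0.005,0.005],
  "xyz": [
    [0,0,0],
    [0,0,0],
    [0,0,0],
    [0,0,0],
    [0,0,0],
    [0,0,0],
    [0,0,0],
    [0,0,0]
  ],
  "twist": [
    [0,0,0.06],
    [0,0,0.06],
    [0,0,0.06],
    [0,0,0.02],
    [0,0,0],
    [0,0,0],
    [0,0,0],
    [0,0,0]
  ]
}}

```text
clock: 23.8
position: [0.523, -0.0313, 0.1753]
tool_rot: [3.141, -0.001, -0.453]
force: [-2.2, -3.4, 9.0]
grip_width: 0.0156
finger_force: 62.4
```

Run:
```python
from m import *
s=bot.observe(); print(s["clock"],s["position"],s["tool_rot"],s["force"],s["moment"],s["finger_force"])
grab("wrist","w4");
```

```text
23.8 [ 0.523  -0.0313  0.1753] [ 3.1412 -0.001  -0.4527] [-2.1856 -3.3838  9.0477] [-0.5246  0.4626  0.0557] 62.378565073013306
```

View pics/w4.png

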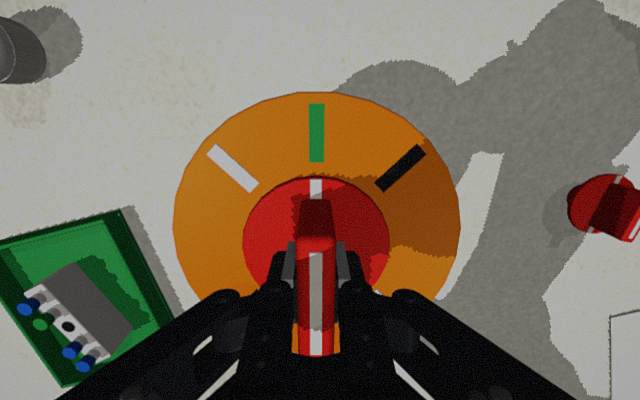

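The handle and the disc's white mark at (316,190) line up with the green mark at (316,132). The disc sits flat, and the carrier stands in the tray at about (70,320). Handing in.

```bash
python3 -c "
from workcell import bot
print(bot.job_done())"
```

```text
the job is handed in; nothing more can be done
None
```

I handed the job in at about 24 s of the 70 s: the carrier stands let go in the green tray, and the cap is seated flat, turned to the green marks and still gripped; the simulator returned no verdict.

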